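Index the stone-setting table to the next hole

TASK

On the jeweller's indexing table, press the big round plunger knob at the end of the table's arm straight down with closed fingertips and, keeping it pressed, turn the table counter-clockwise (seen from above) until the plunger stands over the very next hole of the plate; then let go so that it springs fully up and locks there. Only press and push: do not grip the knob from its sides, do not lift the bangle off the table, and leave the hammer, jar and steel block where they are. Finish with the hand clear of everything.

Things in the scene. Friction and masses are not known exactly. Their poses are not given: they have to be found in the camera images.
- dish (a point): Centre of the dish floor on top of the plunger knob, where to press. Black round knob 60 mm across, 16 mm tall; dish 50 mm across in a rim 5 mm high, 3 mm thick. Plunger up, the floor is 89 mm above the bench. It stands on the end of the aluminium arm, 90 mm from the table axis, and moves with the knob. A fingertip can slip sideways in the dish up to the rim, so the table may lag some mm behind it
- plunger (a joint): How far the plunger is pressed straight down, in m: 0 = fully up (locked when over a hole), 0.015 = fully down. A spring pushes it up with about 6 N at the top and 10 N at the bottom. Its pin locks the table to the plate; from 0.010 on the pin is clear of the plate and the table turns freely. Between holes the pin stays trapped under the plate at about 0.010, and it springs up by itself within some 4 mm of a hole's centre
- rotor (a joint): Angle of the turning table with its arm, in rad, growing counter-clockwise seen from above; about 0 at the start (in a hole, with about 0.02 rad of play). The plate has 8 equally spaced holes, so the next hole counter-clockwise is at 0.785. It turns with light friction (about 1 N at the knob) and stays where it is left
- table_axis (a point): Point on the table's vertical axis of rotation, at the height of the round aluminium table top, which is 100 mm across, 66 mm above the bench. The knob moves round it on a circle of 90 mm radius. A low spigot and a screw head in its middle rise to 76 mm
- next_hole (a point): Centre, at the plate's top, of the next hole counter-clockwise, 45 degrees on from the start hole: a black dot (its countersunk mouth, 20 mm across) on the dark ring slot (6 mm wide) of the plate, 90 mm from the axis. Plate top 46 mm above the bench
- index_base: The fixed index plate with its grey foot, bolted to the bench: round, 240 mm across, 46 mm tall, with 8 holes on a dark ring slot. Origin at the centre of its underside, on the table's axis; its x axis points towards the start hole, z up
- bangle: A loose brass bangle blank lying round the spigot in the middle of the table top, 66 mm across, 60 mm inside, 12 mm tall, with small stones on its outside. Origin at the centre of its underside. It turns with the table and must stay there
- hammer: Bystander: a small hammer, 240 mm long, lying on the bench to the robot's right of the plate. Must not be moved
- jar: Bystander: a small glass jar with a metal lid, 56 mm across, 70 mm tall, standing to the robot's left of the plate; origin under its centre. Must not be moved
- doming_block: Bystander: a steel doming block, a 50 mm cube with round hollows, standing to the robot's left of the plate; origin under its centre. Must not be moved
Mind the look-alikes: they are no part of the job. What is meant by the bangle is not turquoise, and is the smaller of those in its own colour.

How it is judged:
On the way, in this order (a step that is already met when the one before it is completed fails the run):
1. the plunger is pressed clear of its hole, the table still at the start hole (value of joint plunger above 0.008 m and value of joint rotor between -0.12 and 0.12 rad and contact force between the fingers and plunger above 1 N), for 0.05 s.
2. with the plunger still in, the table is turned more than half-way to the next hole (value of joint rotor between 0.42 and 0.7 rad and value of joint plunger above 0.005 m), for 0.02 s.
At the end, for the whole second after the job is handed in: The table stands in the next hole counter-clockwise (0.785 rad, within 0.04), at rest, the plunger sprung up to within 2 mm of its top, and the bangle still lies round the spigot (within 6 mm of its place) (value of joint rotor between 0.745398 and 0.825398 rad and value of joint plunger below 0.002 m and velocity of joint rotor between -0.05 and 0.05 rad/s and distance between bangle and table_axis below 0.006 m); the robot touches nothing.
It fails at once if the plunger knob is pinched between the fingers by its sides (more than 2 N on opposite sides of the skirt) ((contact force between the fingers and plunger_c10 above 2 N and contact force between the fingers and plunger_c14 above 2 N) or (contact force between the fingers and plunger_c11 above 2 N and contact force between the fingers and plunger_c15 above 2 N) or (contact force between the fingers and plunger_c12 above 2 N and contact force between the fingers and plunger_c16 above 2 N) or (contact force between the fingers and plunger_c13 above 2 N and contact force between the fingers and plunger_c17 above 2 N)).
It fails at once if the bangle is lifted or pushed off its place (more than 8 mm) (distance between bangle and table_axis above 0.008 m).
It fails at once if the hammer, jar or steel block is moved more than 15 mm (distance of any of hammer, jar, doming_block from where it was at the start of the episode above 0.015 m).
It fails at once if the table is turned the wrong way or beyond the next hole by more than a third of a step (value of joint rotor below -0.26 rad or value of joint rotor above 1.0454 rad).
It also fails if it takes over 35 s, if anything falls off the work surface, if the arm or the gripper's body presses on something with over 40 N, if the wrist force passes 120 N, or if a joint passes its speed limit or range.

ROBOT

A 7-joint arm with a two-finger parallel gripper is mounted at the origin on the work surface. World frame = base frame: x ahead of the robot, y to its left, z up, the work surface at z = 0. Lengths are in m, angles in rad, forces in N, time in s.
With the tool pointing down it reaches from about 0.35 to 0.9 m from the base axis. Payload 8.1 kg.
Tool frame: the origin (TCP) lies at the very end of the fingers, on their centre line; the grasp point (between the pads) lies 19 mm behind it (grasp_offset is the distance from the TCP to the grasp point, in m); z points along the fingers, y is the line along which they close (so a half turn about z gives the same grasp; the last joint's range is limited). The gripper opens to 92 mm and grips with 3 to 60 N. Pads are 19 mm wide; open, the fingers measure 130 mm over their backs; the gripper's body (75 mm by 190 mm) begins 47 mm behind the grasp point.
Start: joints at [1.026, 0.434, 0.025, 1.573, -0.012, 1.134, -0.075], TCP at [0.267, -0.565, 0.227] pointing down, gripper open.
Joint ranges: [-2.62, 2.62], [-0.44, 2.09], [-1.27, 1.32], [0.08, 2.57], [-1.32, 4.46], [0.12, 2], [-2.74, 2.74]. Speed limits (rad/s): [2.22, 2.22, 3.01, 3.01, 3.14, 3.14, 3.14].

INTERFACE

Orientations are given as a rotation vector (axis times angle).
In Python, from cell import observe, get_image, camera_params, sign_off, silhouettes, grasp_offset gives the robot as it stands. The module is installed in compiled form; this text tells all that it offers.
- The arm moves only by the tool jog_arm, never from a script. Its argument "motion" is a list that holds one entry, the list of rows, each a list of 7 numbers: the shift along the tool's x, y, z in m, then the turn, a rotation vector about the tool's x, y, z in rad, then the closure, from -1 (fully open) to 1 (shut), so that 0 is half open. In form: [[[dx, dy, dz, wx, wy, wz, hand], ...]]. A call has 1 to 10 rows; each row is the pose to reach, as a shift and turn from the pose commanded when the call began, along the tool's axes at that moment; what a row does not reach only later rows make up. A row lasts 1/12 s, in which the tool goes at most 41.7 mm and 7.16 degrees, less where a joint would pass 70% of its speed; a pose out of reach is approached as far as the arm can. A call with a gripper value outside its range is refused whole. The fingers move at their own pace and stop on an object; "force" is the grip in N (left out, the last holds). Time passes only in rows, so rows that repeat a pose let the fingers close. It gives the time, the measured TCP pose, the force, the opening and the grip force at its end, in the units of the state.
- observe(): the state, without advancing time (a new reading comes with each control period).
- get_image(name): name is "side" or "top" or "wrist"; returns the picture (384x512x3 uint8, red, green, blue); there is no depth.
- camera_params(name): a dict with "vertical_fov" (degrees; the focal length in pixels is half the picture's height over the tangent of half this angle, whatever the lens; pixels are square), "cx", "cy" (the principal point, pixels), "dist_coeffs" ([k1, k2, p1, p2, k3] as OpenCV has them; the pictures are not rectified), "T" (4x4, takes a point from camera to world coordinates). Camera axes: x right, y down, z forward; pixel columns grow to the right and rows downward; lengths in m; the calibration is good to about 2 mm. A picture is of the moment at which its call begins: read the wrist's pose just before it. camera_params takes no time and is no camera call; for the wrist camera it gives the pose at the moment of the call.
- sign_off(): hands the job in; it is judged then, once.
Trained networks look in the newest picture that a camera, given by its name, has taken for a name from the list of things; names that differ only in an ending like _2 or _b are one class to them, and where a whole thing is asked for, a point or a joint stands for the part that bears it (a point fixed in the world has none). Each returns a list of dicts, best first, with "p" (0 to 1); they miss things now and then, are a little off and sometimes report something else, mostly with a low value. They report only what shows in the picture. A call takes as long as a camera call. They do not tell look-alikes from the thing itself.
- silhouettes(query, camera): "mask" (384x512 bool, what is visible of it) and "pixel" ([column, row] in pixels, amid what is visible of it).
The state is a dict: "clock": time; "joints": joint angles; "dq": joint speeds; "joint_efforts": joint torques, N m; "position": TCP position; "ee_rot": TCP orientation; "force": force on the tool from outside, world axes, zero at the start; "ft_torque": the same for the moment, N m; "width": opening from 0.0 (shut) to 1.0 (fully open); "gripper_force": force on a finger pad.
Only numpy, scipy, OpenCV 4.12 (cv2) and the standard library are available. Lean on these libraries where they do the work, as an engineer would, in place of code of your own. Each camera call takes 0.05 s, during which the arm holds its last target. There are 200 camera calls.

## Working session

There is one attempt and no reset: what is moved stays moved. The work goes in short steps, Python scripts to look and compute and a tool call to move; the robot and the scene stay as the last step left them, time stands still between calls to the robot, and variables do not carry over. Pictures are saved under pics/ and viewed, at most 10 in all, crops included, and the job is handed in when it is done.

Besides the shell and the picture viewer there is one more tool, called after "Request:" as name(argument=value, ...), one argument or row to a line, values as JSON. jog_arm: Moves the arm, as the interface text tells. Its arguments: {"type":"object","properties":{"motion":{"type":"array"},"force":{"type":"number"}},"required":["motion"]}

```bash
mkdir -p pics
cat > h.py <<'E'
import numpy as np, cv2
from scipy.spatial.transform import Rotation as R
from cell import *
def cam(n):
    p=camera_params(n); f=192/np.tan(np.radians(p["vertical_fov"])/2)
    return np.array([[f,0,p["cx"]],[0,f,p["cy"]],[0,0,1]]),np.array(p["dist_coeffs"],float),np.array(p["T"])
def ray(n,px):
    K,d,T=cam(n); u=cv2.undistortPoints(np.array([[px]],float),K,d)[0,0]
    return T[:3,3],T[:3,:3]@np.array([*u,1])
def atz(n,px,z):
    o,v=ray(n,px); return o+v*(z-o[2])/v[2]
def tri(a,b):
    (o1,v1),(o2,v2)=a,b; s=np.linalg.lstsq(np.c_[v1,-v2],o2-o1,rcond=None)[0]
    p,q=o1+s[0]*v1,o2+s[1]*v2; return (p+q)/2,np.linalg.norm(p-q)
def proj(n,P):
    K,d,T=cam(n); Ti=np.linalg.inv(T)
    return cv2.projectPoints(np.atleast_2d(P).astype(float),cv2.Rodrigues(Ti[:3,:3])[0],Ti[:3,3],K,d)[0][:,0]
E
cat > a.py <<'E'
from h import *
s=observe(); print({k:np.round(v,3).tolist() for k,v in s.items()})
for c in("top","side"):
    im=get_image(c); cv2.imwrite(f"pics/{c}0.png",cv2.resize(im[:,:,::-1],(800,600)))
    for q in("dish","table_axis","next_hole","index_base","bangle","hammer","jar","doming_block"):
        print(c,q,[(round(r["p"],2),np.round(r["pixel"]).tolist(),int(r["mask"].sum())) for r in silhouettes(q,c)[:4]])
E
python3 a.py
```

```text
{'clock': 0.0, 'joints': [1.026, 0.435, 0.025, 1.574, -0.012, 1.134, -0.075], 'dq': [-0.0, 0.0, -0.0, -0.001, -0.002, -0.0, -0.001], 'joint_efforts': [-0.001, -66.785, 0.984, -31.445, -0.061, 0.043, 0.0], 'position': [0.267, -0.565, 0.226], 'ee_rot': [-3.064, -0.688, 0.001], 'force': [-0.181, -0.95, 0.031], 'ft_torque': [-0.016, -0.011, -0.017], 'gripper_force': 0.0, 'width': 1.0}
top dish [(0.83, [243.0, 144.0], 366), (0.62, [237.0, 178.0], 5313)]
top table_axis [(0.75, [237.0, 179.0], 5170)]
top next_hole [(0.79, [235.0, 179.0], 5168)]
top index_base [(0.96, [236.0, 178.0], 5433)]
top bangle [(0.65, [196.0, 273.0], 130), (0.52, [142.0, 155.0], 365)]
top hammer [(0.6, [389.0, 199.0], 997)]
top jar [(0.75, [121.0, 227.0], 430)]
top doming_block [(0.87, [141.0, 156.0], 434)]
side dish [(0.78, [191.0, 187.0], 329)]
side table_axis [(0.89, [210.0, 227.0], 5010)]
side next_hole [(0.61, [210.0, 221.0], 5061)]
side index_base [(0.59, [212.0, 218.0], 4957)]
side bangle [(0.79, [213.0, 209.0], 194), (0.76, [281.0, 195.0], 224), (0.59, [282.0, 285.0], 667)]
side hammer [(0.92, [312.0, 163.0], 704)]
side jar []
side doming_block [(0.62, [116.0, 277.0], 859)]
```

View pics/top0.png

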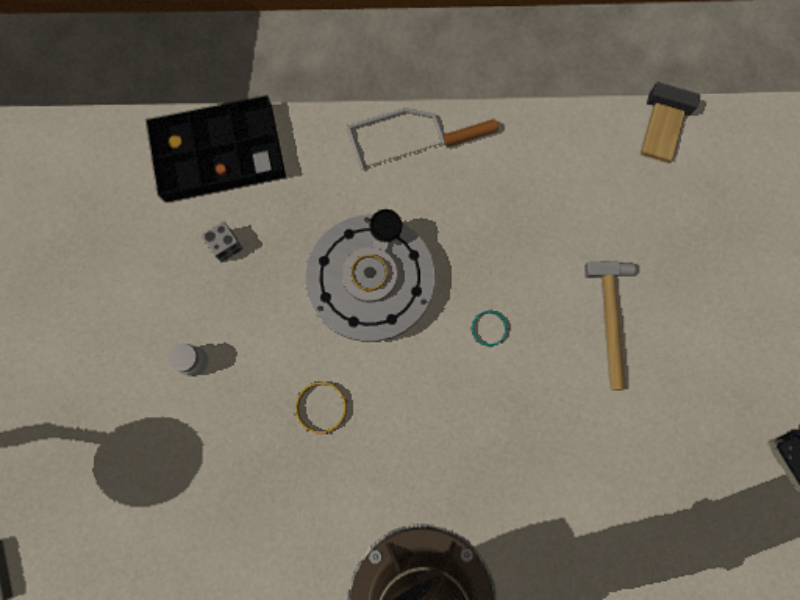

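View pics/side0.png

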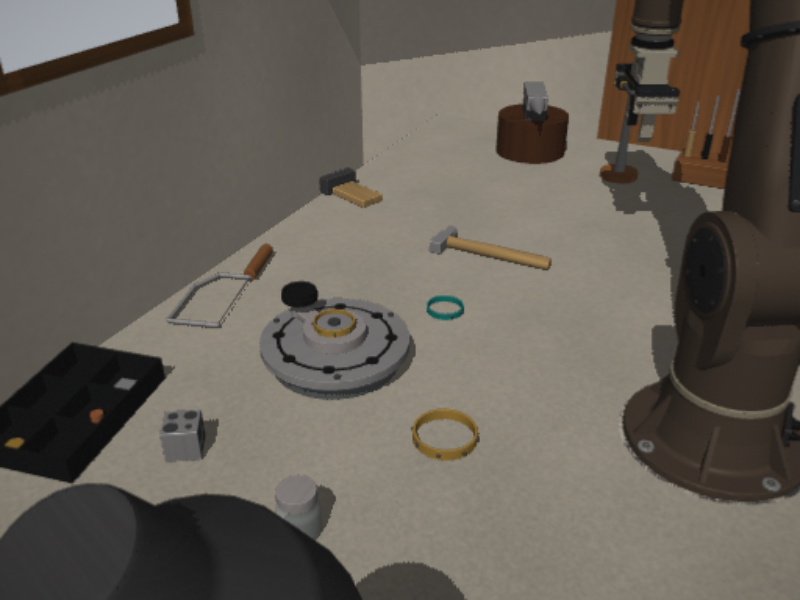

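The top picture (800x600) shows the knob at (386,225), the table centre with its screw at (370,272), and the next hole counter-clockwise at about (349,234). There are three bangle candidates:
- Small brass, (369,272) top / (334,323) side. This one lies round the spigot and is my choice.
- Large brass, (322,407) top / (445,435) side. A look-alike.
- Turquoise, (490,328). A look-alike.

The only other black round thing is the stand at (531,130) in the side view, which isn't the knob.

```bash
cat > b.py <<'E'
from h import *
im=get_image("top"); d=silhouettes("dish","top")[0]; ms=get_image("side"); e=silhouettes("dish","side")[0]
def cen(m): 
    y,x=np.nonzero(m); return [x.mean(),y.mean(),x.min(),x.max(),y.min(),y.max()]
print(cen(d["mask"]),cen(e["mask"]))
t=cen(d["mask"])[:2]; s=cen(e["mask"])[:2]
K,err=tri(ray("top",t),ray("side",s)); print("knob tri",K,err,"top@.092",atz("top",t,.09))
# screw head / axis
k=.64
A,err=tri(ray("top",(370*k,272*k)),ray("side",(334*k,322*k))); print("axis tri",A,err,atz("top",(370*k,272*k),.076))
H=atz("top",(349*k,234*k),.046); print("hole",H)
# fit plate holes: top px of visible holes
hp=np.array([(349,234),(324,261),(326,297),(353,322),(391,319),(417,291),(414,255)])*k
P=np.array([atz("top",p,.046)[:2] for p in hp])
c,_=cv2.minEnclosingCircle(P.astype(np.float32)); 
a=np.c_[2*P,np.ones(len(P))]; x=np.linalg.lstsq(a,(P**2).sum(1),rcond=None)[0]
print("ring centre",x[:2],"r",np.sqrt(x[2]+x[:2]@x[:2])); an=np.unwrap(np.arctan2(*(P-x[:2]).T[::-1])); print(np.degrees(an),"start deg",np.degrees(an-np.pi/4*np.arange(1,8)).mean())
c=cv2.resize(im[105:240,150:320],None,fx=4.4,fy=4.4,interpolation=cv2.INTER_CUBIC); cv2.imwrite("pics/crop.png",c[:,:,::-1])
E
python3 b.py
```

```text
[np.float64(246.03592814371257), np.float64(143.99401197604791), np.int64(236), np.int64(255), np.int64(134), np.int64(154)] [np.float64(191.66440677966102), np.float64(188.15254237288136), np.int64(181), np.int64(202), np.int64(180), np.int64(196)]
knob tri [0.65521032 0.05079091 0.08390011] 0.0005800910270217428 top@.092 [0.65344164 0.05078532 0.09      ]
axis tri [0.57242004 0.0786899  0.06938728] 0.0007620497747756793 [0.57034495 0.078249   0.076     ]
hole [0.65193113 0.11793841 0.046     ]
ring centre [0.57057919 0.07927581] r 0.09007700218571427
[ 25.41945508  70.45950312 115.09630085 159.42288331 204.4383009
 250.596193   295.22309603] start deg -19.90632395932528
```

View pics/crop.png

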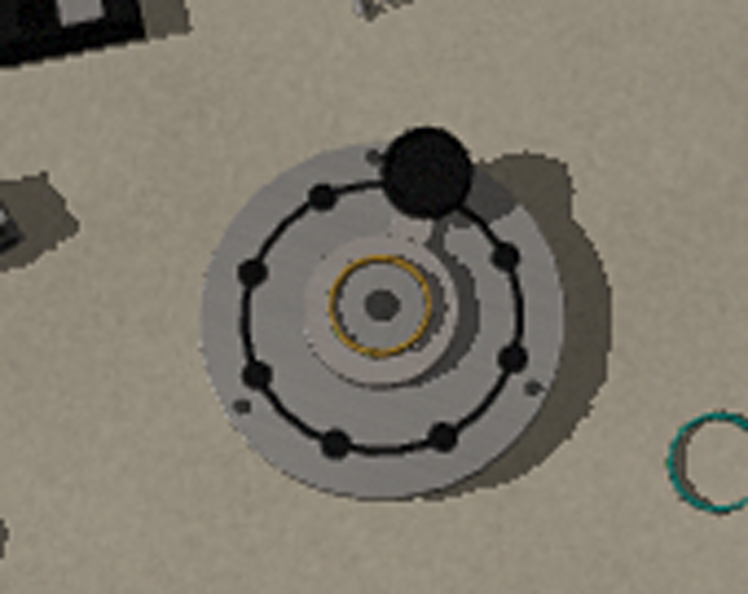

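The crop confirms the choice: the knob is at (428,172), the screw and axis at (382,304), the small brass bangle lies round the spigot, and the next hole is at (322,197). That puts the axis at (0.571, 0.079), the knob at about (0.655, 0.049) and the next hole at about (0.652, 0.117). I'll move over the knob, closing the fingers and turning so their wide side lies along y.

Request:
jog_arm(
  motion=[
    [[0.035,-0.022,0,0,0,0.1,1],[0.07,-0.044,0,0,0,0.2,1],[0.105,-0.067,0,0,0,0.3,1],[0.14,-0.089,0,0,0,0.4,1],[0.175,-0.111,0,0,0,0.442,1],[0.21,-0.133,0,0,0,0.442,1],[0.245,-0.156,0,0,0,0.442,1],[0.28,-0.178,0,0,0,0.442,1],[0.315,-0.2,0,0,0,0.442,1],[0.35,-0.222,0,0,0,0.442,1]],
  ],
  force=20,
)

```text
clock: 1.93
position: [0.4895, -0.2128, 0.2271]
ee_rot: [3.141, -0.001, 0.001]
force: [-0.1, -0.3, 0.4]
width: 0.325
gripper_force: 0.0
```

Request:
jog_arm(
  motion=[
    [[0.022,-0.035,0,0,0,0,1],[0.044,-0.07,0,0,0,0,1],[0.066,-0.105,0,0,0,0,1],[0.088,-0.14,0.01,0,0,0,1],[0.11,-0.175,0.03,0,0,0,1],[0.132,-0.21,0.05,0,0,0,1],[0.15,-0.24,0.07,0,0,0,1],[0.16,-0.255,0.08,0,0,0,1],[0.165,-0.262,0.09,0,0,0,1],[0.165,-0.262,0.09,0,0,0,1]],
  ],
)

```text
clock: 2.77
position: [0.6531, 0.0504, 0.1339]
ee_rot: [-3.141, -0.006, 0.006]
force: [0.1, 0.3, 0.6]
width: 0.005
gripper_force: 0.0
```

Run:
```python
from h import *
s=observe(); print(s["position"],s["ee_rot"],s["width"],s["clock"])
im={}
for c in("wrist","side"):
    im[c]=get_image(c)
    print(c,"tcp px",proj(c,s["position"])[0],"knob px",proj(c,[.655,.049,.089])[0])
    for r in silhouettes("dish",c)[:2]:
        y,x=np.nonzero(r["mask"]); print(r["p"],x.mean(),y.mean(),x.min(),x.max(),y.min(),y.max(), atz(c,(x.mean(),y.mean()),.088))
out=np.vstack([im["wrist"][:, :], np.zeros((1,512,3),np.uint8)])
sd=cv2.resize(im["side"][110:260,110:310],(512,384))
cv2.imwrite("pics/w1.png",cv2.resize(np.hstack([im["wrist"],sd]),(800,300))[:,:,::-1])
```

```text
[0.65314823 0.05035647 0.13393119] [-3.14070636 -0.0058727   0.0055524 ] 0.00512866472145614 2.7667
wrist tcp px [253.86926583 243.39128306] knob px [257.07522156 211.213865  ]
0.9 260.9391215526047 201.01961184882532 217 304 165 236 [0.6619004  0.04468782 0.088     ]
side tcp px [190.99366532 171.10691525] knob px [191.87361102 186.1104613 ]
0.68 190.90220820189273 187.9621451104101 180 202 180 196 [0.65310355 0.05653883 0.088     ]
```

View pics/w1.png

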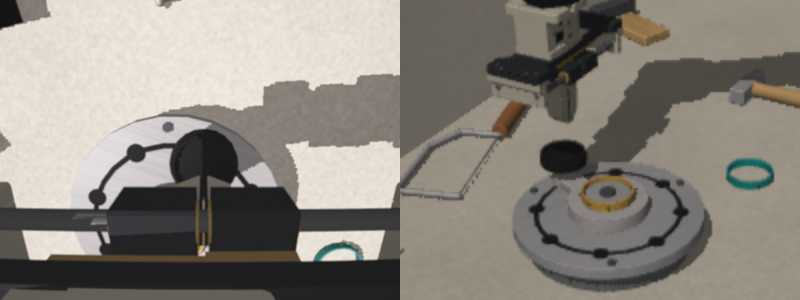

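In the wrist view the closed fingers are just above the knob, at about (205,160) of 400x300. The knob's centre comes out near (0.656, 0.048), which is 3 mm ahead of the TCP and 2 mm to its right. I'll correct for that and go down.

Request:
jog_arm(
  motion=[
    [[0.003,0.002,0.01,0,0,0,1],[0.003,0.002,0.02,0,0,0,1],[0.003,0.002,0.03,0,0,0,1],[0.003,0.002,0.038,0,0,0,1],[0.003,0.002,0.042,0,0,0,1],[0.003,0.002,0.046,0,0,0,1],[0.003,0.002,0.05,0,0,0,1],[0.003,0.002,0.053,0,0,0,1],[0.003,0.002,0.056,0,0,0,1],[0.003,0.002,0.056,0,0,0,1]],
  ],
)

```text
clock: 3.8
position: [0.6566, 0.0456, 0.0809]
ee_rot: [-3.141, -0.0, 0.0]
force: [-3.7, -0.2, 6.8]
width: 0.006
gripper_force: 3.6
```

Request:
jog_arm(
  motion=[
    [[0,0,0.002,0,0,0,1],[0,0,0.004,0,0,0,1],[0,0,0.004,0,0,0,1],[0,0,0.004,0,0,0,1]],
  ],
)

```text
clock: 4.13
position: [0.6568, 0.0458, 0.0775]
ee_rot: [-3.141, -0.0, -0.001]
force: [-4.3, 0.9, 8.8]
width: 0.004
gripper_force: 4.0
```

Run:
```python
from h import *
s=observe(); print(s["position"],s["force"],s["clock"])
for c in("side","top"):
    im=get_image(c)
    for r in silhouettes("dish",c)[:1]:
        y,x=np.nonzero(r["mask"]); print(r["p"],x.mean(),y.mean(),x.min(),x.max(),y.min(),y.max())
    if c=="side": cv2.imwrite("pics/s2.png",cv2.resize(im[110:260,110:310],(800,600),interpolation=2)[:,:,::-1])
```

```text
[0.65679588 0.04583257 0.07752325] [-4.28371511  0.85608779  8.7557501 ] 4.1333
0.49 190.95419847328245 193.38167938931298 180 203 185 200
```

View pics/s2.png

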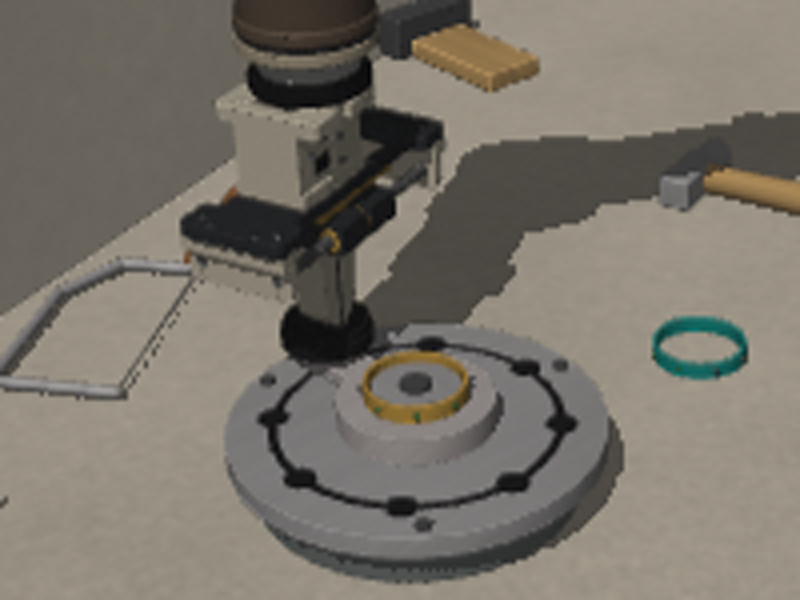

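The side crop shows the fingertips in the knob at (328,335), with the knob about 11.5 mm lower and the table still at its start hole. The force is 8.8 N. I'll press slightly deeper and swing along the arc to about 35°.

Request:
jog_arm(
  motion=[
    [[0,0,0.0015,0,0,0,1],[0.0012,-0.0035,0.0015,0,0,0,1],[0.0022,-0.0072,0.0015,0,0,0,1],[0.0039,-0.0149,0.0015,0,0,0,1],[0.005,-0.0227,0.0015,0,0,0,1],[0.0053,-0.0305,0.0015,0,0,0,1],[0.005,-0.0383,0.0015,0,0,0,1],[0.0039,-0.0461,0.0015,0,0,0,1],[0.0022,-0.0538,0.0015,0,0,0,1],[0.0022,-0.0538,0.0015,0,0,0,1]],
  ],
)

```text
clock: 5.17
position: [0.6609, 0.1018, 0.0771]
ee_rot: [-3.139, -0.003, -0.007]
force: [2.4, 0.9, 8.0]
width: 0.009
gripper_force: 4.1
```

```bash
cat > c.py <<'E'
from h import *
import sys
s=observe(); print(s["position"],s["force"],s["clock"])
o=[]
for c in("side","top"):
    im=get_image(c); o.append(im)
    for r in silhouettes("dish",c)[:2]:
        y,x=np.nonzero(r["mask"]); print(c,r["p"],x.mean(),y.mean(),x.min(),x.max(),y.min(),y.max(),len(x))
A=np.array([.571,.079])
for d in (0,30,40,45):
    t=np.radians(-19.8+d); print(d,proj("side",[*(A+.09*np.array([np.cos(t),np.sin(t)])),.085-.0125*(d<45)])[0])
cv2.imwrite(sys.argv[1],np.hstack([cv2.resize(o[0][130:260,110:280],(400,306),interpolation=2),cv2.resize(o[1][110:240,150:320],(400,306),interpolation=2)])[:,:,::-1])
E
python3 c.py pics/t3.png
```

```text
[0.66085058 0.10176479 0.07711393] [2.37025818 0.85688445 7.98956193] 5.1667
side 0.83 179.06938775510204 203.0530612244898 167 190 194 210 245
0 [192.18548784 191.47132616]
30 [180.7487899  199.63772863]
40 [178.68114694 202.92408843]
45 [177.61597747 200.35220898]
```

View pics/t3.png

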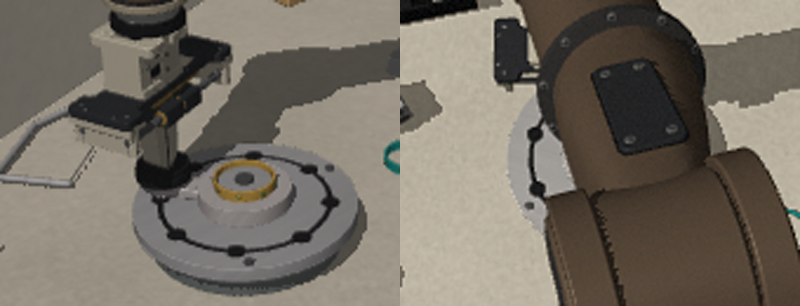

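The side crop shows the knob still pressed, at (165,178), and the table turned about 36°. By the TCP angle it is 35.4°. I'll turn the last 10° or so slowly.

Request:
jog_arm(
  motion=[
    [[-0.0012,-0.004,0,0,0,0,1],[-0.0027,-0.008,0,0,0,0,1],[-0.004,-0.0115,0,0,0,0,1],[-0.0053,-0.0145,0,0,0,0,1],[-0.0053,-0.0145,0,0,0,0,1],[-0.0053,-0.0145,0,0,0,0,1]],
  ],
)

```text
clock: 5.87
position: [0.6559, 0.1149, 0.0772]
ee_rot: [-3.14, -0.001, -0.008]
force: [2.2, 1.3, 7.5]
width: 0.004
gripper_force: 4.1
```

```bash
python3 c.py pics/t4.png
```

```text
[0.65587415 0.11485822 0.0771709 ] [2.18914265 1.31683566 7.45211946] 5.8667
side 0.81 177.15172413793104 205.99655172413793 165 189 197 213 290
top 0.2 120.20728929384966 229.96810933940773 108 133 220 241 439
0 [192.18548784 191.47132616]
30 [180.7487899  199.63772863]
40 [178.68114694 202.92408843]
45 [177.61597747 200.35220898]
```

View pics/t4.png

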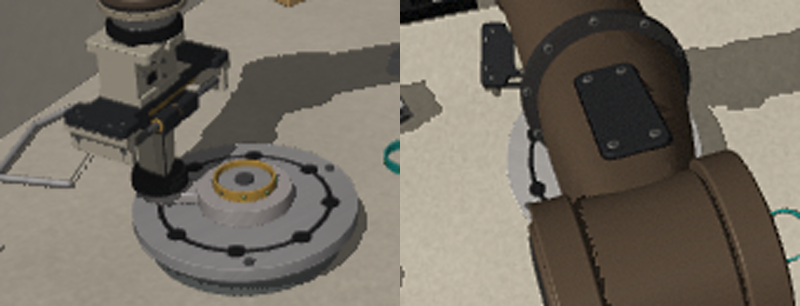

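The knob is at (160,180) in the side crop. Its pixel and the TCP angle both put the table at about 44°, inside the capture range. I'll nudge it 1 mm further and rise slowly.

Request:
jog_arm(
  motion=[
    [[-0.0005,-0.001,0,0,0,0,1],[-0.0005,-0.0012,-0.002,0,0,0,1],[-0.0005,-0.0012,-0.004,0,0,0,1],[-0.0005,-0.0012,-0.006,0,0,0,1],[-0.0005,-0.0012,-0.008,0,0,0,1],[-0.0005,-0.0012,-0.01,0,0,0,1],[-0.0005,-0.0012,-0.01,0,0,0,1]],
  ],
)

```text
clock: 6.65
position: [0.6543, 0.1162, 0.0867]
ee_rot: [-3.14, -0.001, -0.005]
force: [0.7, 2.7, 7.0]
width: 0.002
gripper_force: 3.6
```

At z = 0.087 the force is still 7 N, so the plunger has followed the fingers up into the hole. I'll lift clear and check.

Request:
jog_arm(
  motion=[
    [[0,0,-0.004,0,0,0,1],[0,0,-0.012,0,0,0,1],[0,0,-0.03,0,0,0,1],[0,0,-0.06,0,0,0,1],[0,0,-0.1,0,0,0,1],[-0.03,0.04,-0.13,0,0,0,1],[-0.06,0.08,-0.13,0,0,0,1],[-0.08,0.12,-0.13,0,0,0,1],[-0.1,0.16,-0.13,0,0,0,1],[-0.1,0.2,-0.13,0,0,0,1]],
  ],
)

```text
clock: 7.48
position: [0.5553, -0.0612, 0.2158]
ee_rot: [-3.142, -0.002, 0.002]
force: [1.9, -0.6, -0.1]
width: 0.008
gripper_force: 0.0
```

Request:
jog_arm(
  motion=[
    [[-0.01,0.04,0,0,0,0,1],[-0.02,0.08,0,0,0,0,1],[-0.04,0.11,0,0,0,0,1],[-0.06,0.14,0,0,0,0,1],[-0.06,0.14,0,0,0,0,1],[-0.06,0.14,0,0,0,0,1]],
  ],
)

```text
clock: 7.98
position: [0.4963, -0.203, 0.2153]
ee_rot: [3.141, -0.009, -0.002]
force: [0.4, 1.3, -0.2]
width: 0.004
gripper_force: 0.0
```

```bash
sed -i 's/^A=/K=tri(*[ray(c,[np.nonzero(r["mask"])[1].mean(),np.nonzero(r["mask"])[0].mean()]) for c in ("side","top") for r in silhouettes("dish",c)[:1]]); print(K,np.degrees(np.arctan2(K[0][1]-.079,K[0][0]-.571))+19.8)\nA=/' c.py; python3 c.py pics/t5.png
```

```text
[ 0.496348   -0.20299117  0.21528901] [ 0.3587149   1.34875972 -0.16433371] 7.9833
side 0.8 176.8575129533679 200.86269430051814 165 189 192 210 386
top 0.93 222.39349112426035 145.46745562130178 212 232 136 155 338
(array([0.65337456, 0.11808917, 0.08340903]), np.float64(0.0016084945860189567)) 45.18572427276429
0 [192.18548784 191.47132616]
30 [180.7487899  199.63772863]
40 [178.68114694 202.92408843]
45 [177.61597747 200.35220898]
```

View pics/t5.png

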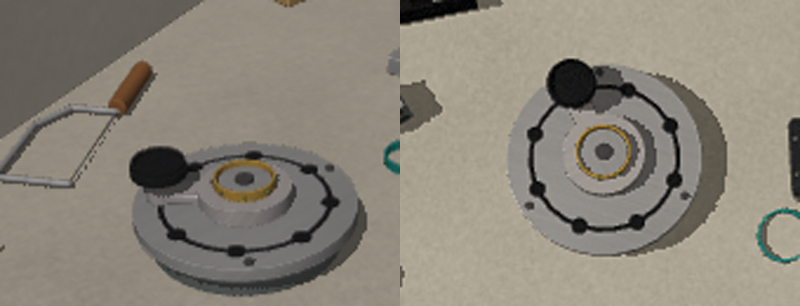

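The knob is over the next hole, at (571,83) in the top crop, having turned 45.2°. Its triangulated height is 0.0834, against 0.0839 at the start, so it is fully up. The start hole is uncovered at (628,89), the bangle is in place, and the hand is clear. I'm handing the job in.

```bash
python3 -c "from cell import sign_off; print(sign_off())"
```

```text
the job is handed in; nothing more can be done
None
```

The table was turned counter-clockwise to the next hole (measured 45.2°) with the plunger sprung back up to its starting height, the bangle still round the spigot and the hand clear; the job is handed in at about 8 s, and the sign-off gave no verdict.

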